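Clear the votive off the caddy's touch-latch lid and pop the lid ajar

ROBOT

A 6-joint arm with a two-finger parallel gripper is mounted at the origin on the work surface. World frame = base frame: x ahead of the robot, y to its left, z up, the work surface at z = 0. Lengths are in mm, angles in rad, forces in N, time in s.
With the tool pointing down it reaches from about 275 to 1000 mm from the base axis. Payload 8.4 kg.
Tool frame: the origin (TCP) lies midway between the tips of the shut fingers; the grasp point (between the pads) lies 19 mm behind it; z points along the fingers, y is the line along which they close (so a half turn about z gives the same grasp; the last joint's range is limited). The gripper opens to 85 mm and grips with 20 to 120 N. Pads are 22 mm wide; open, the fingers measure 114 mm over their backs; the gripper's body (76 mm by 85 mm) begins 54 mm behind the grasp point. The pads swing forward as they close: fully open they stand 13 mm farther back than shut.
Start: joints at [-1.23, 0.353, 1.633, -0, 1.155, -0.002], TCP at [210.077, -588.639, 231.281] pointing down, gripper open.
Joint ranges: [-2.63, 2.63], [-0.92, 2.1], [0.06, 2.66], [-1.3, 4.44], [0, 2.69], [-3.02, 3.02]. Speed limits (rad/s): [2.22, 2.22, 2.79, 3.14, 3.14, 3.14].

INTERFACE

Orientations are given as [roll, pitch, yaw] about the fixed x, y, z axes, in that order (R = Rz(yaw) Ry(pitch) Rx(roll)).
In Python, from rig import monitor, imaging, r gives the robot as it stands.
- The arm moves only by the tool drive_tool, never from a script. Its argument "plan" is a list of rows, each an object of numbers: "x", "y", "z": the shift along the tool's x, y, z in units of 50 mm (1.0 is 50 mm); "ax", "ay", "az": the turn, a rotation vector about the tool's x, y, z in units of 6 degrees (1.0 is 6 degrees); "hand": the finger opening in mm, from 0 to 85.4. In form: [{"x": .., "y": .., "z": .., "ax": .., "ay": .., "az": .., "hand": ..}, ...]. A call has 1 to 8 rows; each row is the pose to reach, as a shift and turn from the pose commanded when the call began, along the tool's axes at that moment; what a row does not reach only later rows make up. A row lasts 1/10 s, in which the tool goes at most 50 mm and 8.59 degrees, less where a joint would pass 70% of its speed; a pose out of reach is approached as far as the arm can. A call with a gripper value outside its range is refused whole. The fingers move at their own pace and stop on an object; "grip_force" is the grip in N (left out, the last holds). Time passes only in rows, so rows that repeat a pose let the fingers close. It gives the time, the measured TCP pose, the force, the opening and the grip force at its end, in the units of the state.
- monitor.sense(): the state, without advancing time (a new reading comes with each control period).
- imaging.grab_frame(name): name is "scene" or "top" or "wrist"; returns the picture (480x640x3 uint8, red, green, blue); there is no depth.
- imaging.camera_info(name): a dict with "mtx" (3x3 intrinsics, pixels), "dist" ([k1, k2, p1, p2, k3] as OpenCV has them; the pictures are not rectified), "R" (3x3) and "t" (3): a world point X has camera coordinates R X + t. Camera axes: x right, y down, z forward; pixel columns grow to the right and rows downward; lengths in mm; the calibration is good to about 2 mm. A picture is of the moment at which its call begins: read the wrist's pose just before it. camera_info takes no time and is no camera call; for the wrist camera it gives the pose at the moment of the call.
- r.sign_off(): hands the job in; it is judged then, once.
The state is a dict: "clock": time; "qpos": joint angles; "qvel": joint speeds; "joint_efforts": joint torques, N m; "eef_pos": TCP position; "tcp_rot": TCP orientation; "contact_force": force on the tool from outside, world axes, zero at the start; "wrist_torque": the same for the moment, N m; "opening": opening from 0.0 (shut) to 1.0 (fully open); "grasp_force": force on a finger pad.
Only numpy, scipy, OpenCV 4.12 (cv2) and the standard library are available. Lean on these libraries where they do the work, as an engineer would, in place of code of your own. Each camera call takes 0.05 s, during which the arm holds its last target. There are 200 camera calls.

TASK

The tool caddy's spring lid has a glass votive holder standing on it. With the fingers, push the votive along, without lifting it or tipping it over, until it stands wholly on the caddy's fixed cork deck beside the lid; then press the green spot on the lid down until the touch catch lets go, and take the hand away so that the lid springs up and stays ajar. Leave the herb pot, hand rake and spout where they are.

Things in the scene. Friction and masses are not known exactly. Their poses are not given: they have to be found in the camera images.
- caddy: Black plastic tool caddy, fixed, 170 (x) x 290 (y) x 100 mm high; origin at the centre of its underside, z up. Its top has two halves meeting at y = 0: the fixed cork deck at +y (top z = 99 mm) and the grey spring lid at -y (x -78 to 80, y -139 to -2 mm, top z = 100 mm when shut, no rim). A pull-out tray below the deck juts out 27 mm on the -x side (top z = 63 mm): it does not move and is not used.
- deck (a point): Centre of the fixed deck's cork top (caddy x = 0, y = 68, z = 99 mm), axes as the caddy's. The deck's free floor measures 154 (x) x 137 mm (y), with a black rim 8 mm wide and 8 mm high on its -x, +x and +y sides and none at the seam to the lid.
- lid (a joint): Spring lid on a touch latch, hinged along its +x edge (caddy x = 80, z = 96 mm). Radians: 0 = shut, latched; negative = pressed in, stop at -0.05; positive = free edge up, stop at 0.42 (65 mm of rise). Pressing past about -0.025 frees the catch; the lid rises only when the press is taken away (to 0.42 in about 0.5 s) and stays up by its spring. Pressed less it stays latched. It does not latch again.
- press_pad (a point): Green spot, 22 mm across, on top of the lid, 20 mm from its free (-x) edge, at the middle of its width (caddy x = -58, y = -70.5, z = 100 mm when shut): the place to press, downward. It yields at 3 to 5 N; the catch lets go 3 to 4 mm down and the hard stop comes at 7 mm. Axes as the caddy's when shut; it rises with the lid, which follows the withdrawing finger.
- votive: Amber glass votive holder with a white tealight: a round open cup 64 mm across outside, 60 mm high, 0.14 to 0.23 kg; loose; origin at the centre of its underside, z up. Starts upright on the lid, to end on the cork deck; the way there is a 1 mm step down over a 1.5 mm gap.
- herb_pot: Green ceramic herb pot, 100 mm across the rim, 90 mm high, with leaves up to about 160 mm; loose; origin at the centre of its underside. Leave alone.
- rake: Small steel hand rake with a wooden handle, lying on the table, 223 mm long along its x (handle to -x, from -120 to 103 mm), head 60 mm wide, 24 mm high; loose; origin at the table surface under its neck. Leave alone.
- spout: Teal hard silicone watering spout standing upright, 44 mm across the foot, 100 mm high; loose; origin at the centre of its underside. Leave alone.
Not all that is in view belongs to the job. There is more than one size of the votive; the job needs the smallest.

How it is judged:
By the outcome, as a careful person would: the job done as asked, in the order asked, and still so for the second after the job is handed in, with the robot touching nothing.
It also fails if it takes over 51 s, if anything falls off the work surface, if the arm or the gripper's body presses on something with over 40 N, if the wrist force passes 120 N, or if a joint passes its speed limit or range.

## Working session

There is one attempt and no reset: what is moved stays moved. The work goes in short steps, Python scripts to look and compute and a tool call to move; the robot and the scene stay as the last step left them, time stands still between calls to the robot, and variables do not carry over. Pictures are saved under pics/ and viewed, at most 10 in all, crops included, and the job is handed in when it is done.

Besides the shell and the picture viewer there is one more tool, called after "Emit:" as a command line: name --argument value ..., lists and objects as JSON in quotes. drive_tool: Moves the arm, as the interface text tells. Its arguments: {"type":"object","properties":{"plan":{"type":"array","items":{"type":"object","properties":{"x":{"type":"number"},"y":{"type":"number"},"z":{"type":"number"},"ax":{"type":"number"},"ay":{"type":"number"},"az":{"type":"number"},"hand":{"type":"number"}}}},"grip_force":{"type":"number"}},"required":["plan"]}

```bash
ls; mkdir -p pics
python3 - <<'E'
from rig import monitor, imaging, r
import cv2,numpy as np
s=monitor.sense();print(s['clock'],s['eef_pos'],s['tcp_rot'])
for n in("scene","top"):
    cv2.imwrite(f"pics/{n}0.png",imaging.grab_frame(n)[:,:,::-1])
    c=imaging.camera_info(n);print(n,np.round(-np.array(c['R']).T@np.array(c['t'])))
E
```

```text
pics
0.0 [ 209.91067716 -588.18755526  230.53747068] [-3.14016829e+00 -4.00661930e-06  3.42799136e-01]
scene [ 889. -617.  929.]
top [ 447.   -5. 1096.]
```

View pics/scene0.png

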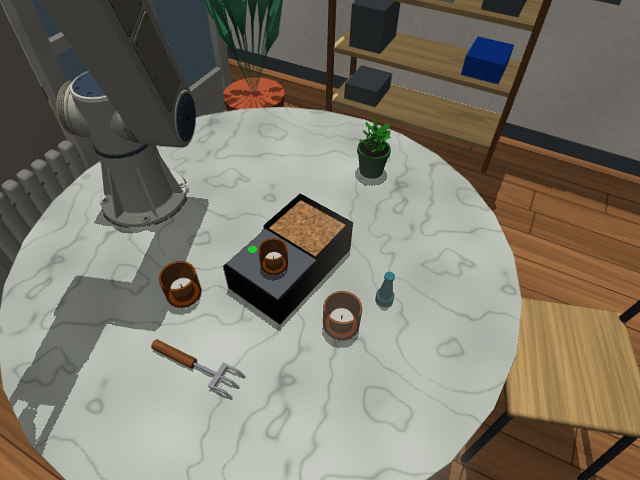

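View pics/top0.png

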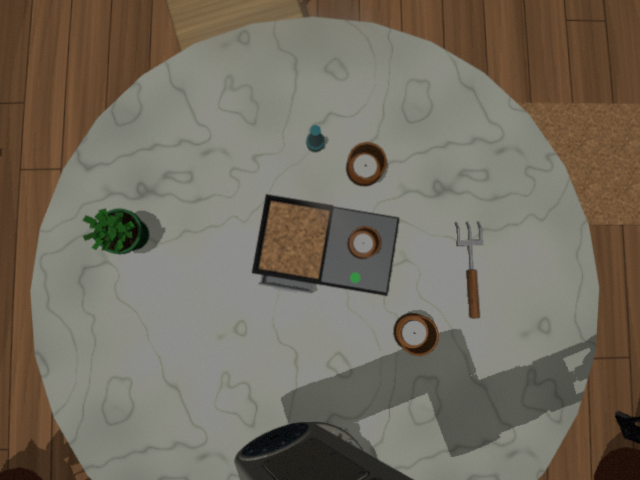

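The scene shows the caddy in the middle. In the top view the cork is at about (293,238), the lid at (362,250), the green spot at (355,278) and the small votive on the lid at (364,242). The larger votives stand on the table at (367,163) and (415,333).

```bash
cat > h.py <<'E'
from rig import monitor, imaging, r
import cv2,numpy as np
def cast(n,px,z,c=None):
    c=c or imaging.camera_info(n);R=np.array(c['R']);t=np.array(c['t'])
    u=cv2.undistortPoints(np.float64(px).reshape(-1,1,2),np.array(c['mtx']),np.array(c['dist'])).reshape(-1,2)
    C=-R.T@t;d=np.c_[u,np.ones(len(u))]@R
    return C+d*((z-C[2])/d[:,2])[:,None]
def blobs(m,amin=30):
    cs,_=cv2.findContours(m.astype(np.uint8),cv2.RETR_EXTERNAL,cv2.CHAIN_APPROX_NONE)
    return [c for c in cs if cv2.contourArea(c)>amin]
def cen(c):
    M=cv2.moments(c);return [M['m10']/M['m00'],M['m01']/M['m00']]
def green(n,z=100,xy=None):
    im=cv2.cvtColor(imaging.grab_frame(n),cv2.COLOR_RGB2HSV)
    m=cv2.inRange(im,(50,180,150),(75,255,255));return [(cast(n,[cen(c)],z)[0].round(1),cv2.contourArea(c)) for c in blobs(m)]
E
python3 - <<'E'
from h import *
for n in("top","scene"):
    print(n,"green",green(n))
    hsv=cv2.cvtColor(imaging.grab_frame(n),cv2.COLOR_RGB2HSV)
    x0,y0,x1,y1=(250,190,405,300) if n=="top" else (220,190,360,325)
    print('votive px',hsv[242-10:242+11:5,345:384:3].tolist()[0] if n=="top" else '')
    print('cork px',hsv[238,290:300:4].tolist() if n=="top" else hsv[225,305:315:4].tolist())
    roi=np.zeros(hsv.shape[:2],np.uint8);roi[y0:y1,x0:x1]=255
    m=cv2.inRange(hsv,(3,60,60),(22,255,255))&roi
    m=cv2.morphologyEx(m,cv2.MORPH_CLOSE,np.ones((7,7)))
    for c in blobs(m,100):
        print('orange',cv2.boundingRect(c),cv2.contourArea(c),np.round(cen(c),1))
        if cv2.contourArea(c)>2000:
            p=cast(n,c.reshape(-1,2),99)[:,:2].astype(np.float32);print('  rect@99',cv2.minAreaRect(p))
        else:
            for z in(100,160):
                p=cast(n,c.reshape(-1,2),z)[:,:2].astype(np.float32);print('  circ',z,cv2.minEnclosingCircle(p))
    w=cv2.inRange(hsv,(0,0,160),(180,60,255))&roi
    for c in blobs(w,40): print('white',np.round(cen(c),1),cv2.contourArea(c),cast(n,[cen(c)],120)[0].round(1))
E
```

```text
top green []
votive px [[60, 3, 88], [30, 3, 89], [13, 26, 87], [13, 137, 78], [12, 144, 94], [13, 141, 107], [13, 136, 107], [14, 155, 97], [12, 167, 55], [16, 173, 34], [13, 168, 79], [17, 23, 79], [105, 6, 86]]
cork px [[15, 131, 99], [14, 124, 121], [15, 124, 117]]
orange (348, 226, 33, 33) 787.0 [364.3 241.7]
  circ 100 ((522.7803955078125, -108.83634948730469), 34.94627380371094)
  circ 160 ((518.2142944335938, -102.6075210571289), 32.84200668334961)
orange (259, 201, 71, 78) 4105.0 [294.1 239.4]
  rect@99 ((529.8585205078125, 40.0229377746582), (129.46560668945312, 148.61817932128906), 79.88574981689453)
scene green [(array([445.8, -85.6, 100. ]), 38.5)]
votive px 
cork px [[14, 135, 153], [14, 139, 138], [15, 135, 172]]
orange (323, 291, 37, 34) 1072.5 [341.4 308.8]
  circ 100 ((706.7410278320312, -139.0104522705078), 50.336551666259766)
  circ 160 ((719.93115234375, -173.6261749267578), 46.691734313964844)
orange (262, 252, 24, 22) 302.0 [273.9 264. ]
  circ 100 ((512.902099609375, -97.36918640136719), 33.16347122192383)
  circ 160 ((540.1278076171875, -135.00013732910156), 30.762174606323242)
orange (258, 200, 88, 57) 2289.0 [305.8 228. ]
  rect@99 ((520.7520751953125, 5.2032318115234375), (202.95037841796875, 147.93798828125), 80.20772552490234)
white [341.3 315. ] 210.5 [ 717.2 -161.1  120. ]
white [272.8 255. ] 53.5 [508.6 -91.1 120. ]
white [283.2 244.5] 6950.0 [513.9 -52.5 120. ]
```

```bash
cat >> h.py <<'E'
from scipy.spatial.transform import Rotation as Ro
YAW=np.radians(-10.1); O=np.array([529.9,40.0])-68*np.array([-np.sin(YAW),np.cos(YAW)])
def c2w(x,y): c,s=np.cos(YAW),np.sin(YAW);return O+np.array([c*x-s*y,s*x+c*y])
def w2c(p): c,s=np.cos(YAW),np.sin(YAW);d=np.array(p[:2])-O;return np.array([c*d[0]+s*d[1],-s*d[0]+c*d[1]]).round(1)
def delta(x,y,z,tilt=0):
    s=monitor.sense();R0=Ro.from_euler('xyz',s['tcp_rot'])
    T=Ro.from_euler('xyz',[np.pi,0,np.pi/2+YAW])*Ro.from_rotvec([0,np.radians(tilt),0])
    d=R0.inv().apply(np.r_[c2w(x,y),z]-s['eef_pos'])/50
    w=np.degrees((R0.inv()*T).as_rotvec())/6
    print('pos',d.round(3),'rot',w.round(2))
E
python3 - <<'E'
from h import *
t=imaging.grab_frame("top");hsv=cv2.cvtColor(t,cv2.COLOR_RGB2HSV)
print(hsv[278,355]);m=cv2.inRange(hsv,(45,150,80),(80,255,255));m[:,:250]=0
for c in blobs(m):print('green top',w2c(cast("top",[cen(c)],100)[0]))
print('green scene',w2c([445.8,-85.6]),'votive',w2c([518.2,-102.6]),w2c([508.6,-91.1]))
delta(13,-137,231)
E
```

```text
[ 64 155 140]
green top [-58.3 -71.6]
green scene [-60.8 -70.4] votive [ 13.5 -74.4] [  2.  -64.8]
pos [ 8.443e+00 -6.001e+00  4.000e-03] rot [ -0.    -0.   -10.04]
```

Emit:
drive_tool --plan '[{"x":0.84,"y":-0.6,"az":-1,"hand":40},{"x":1.5,"y":-1.05,"az":-2.1,"hand":40},{"x":2.2,"y":-1.55,"az":-3.3,"hand":40},{"x":2.9,"y":-2.05,"az":-4.4,"hand":40},{"x":3.6,"y":-2.55,"az":-5.5,"hand":40},{"x":4.3,"y":-3.05,"az":-6.6,"hand":40},{"x":5.0,"y":-3.55,"az":-7.7,"hand":40},{"x":5.7,"y":-4.05,"az":-8.8,"hand":40}]' --grip_force 20

```text
invalid input
```

Run:
```python
from h import *
s=monitor.sense();print(s['clock'],s['eef_pos'],s['opening'])
delta(13,-137,215)
```

```text
0.35 [ 210.02473803 -588.5643079   231.1324996 ] 0.9970883289112497
pos [ 8.443 -6.     0.324] rot [ -0.    -0.   -10.04]
```

Emit:
drive_tool --plan '[{"x":0.8,"y":-0.6,"z":0,"ax":0,"ay":0,"az":-1,"hand":40},{"x":1.5,"y":-1.05,"z":0,"ax":0,"ay":0,"az":-2.1,"hand":40},{"x":2.2,"y":-1.55,"z":0,"ax":0,"ay":0,"az":-3.3,"hand":40},{"x":2.9,"y":-2.05,"z":0,"ax":0,"ay":0,"az":-4.4,"hand":40},{"x":3.6,"y":-2.55,"z":0,"ax":0,"ay":0,"az":-5.5,"hand":40},{"x":4.3,"y":-3.05,"z":0,"ax":0,"ay":0,"az":-6.6,"hand":40},{"x":5.0,"y":-3.55,"z":0,"ax":0,"ay":0,"az":-7.7,"hand":40},{"x":5.7,"y":-4.05,"z":0,"ax":0,"ay":0,"az":-8.8,"hand":40}]' --grip_force 20

```text
clock: 1.15
eef_pos: [411.2, -300.6, 231.5]
tcp_rot: [3.141, 0.0, 1.269]
contact_force: [0.8, 0.4, -0.5]
opening: 0.469
grasp_force: 0.0
```

Run:
```python
from h import *
s=monitor.sense();print(s['clock'],s['eef_pos'],s['opening'])
delta(13,-137,215)
```

```text
1.15 [ 411.22733495 -300.63779417  231.51186614] 0.46885005202884594
pos [3.175 1.012 0.33 ] rot [ 0.01  0.   -1.2 ]
```

Emit:
drive_tool --plan '[{"x":0.7,"y":0.2,"z":0.1,"ax":0,"ay":0,"az":-0.4,"hand":40},{"x":1.4,"y":0.45,"z":0.15,"ax":0,"ay":0,"az":-0.8,"hand":40},{"x":2.1,"y":0.7,"z":0.2,"ax":0,"ay":0,"az":-1.2,"hand":40},{"x":2.8,"y":0.9,"z":0.3,"ax":0,"ay":0,"az":-1.2,"hand":40},{"x":3.17,"y":1.01,"z":0.33,"ax":0,"ay":0,"az":-1.2,"hand":40},{"x":3.17,"y":1.01,"z":0.33,"ax":0,"ay":0,"az":-1.2,"hand":40},{"x":3.17,"y":1.01,"z":0.33,"ax":0,"ay":0,"az":-1.2,"hand":40}]'

```text
clock: 1.85
eef_pos: [506.3, -166.2, 214.8]
tcp_rot: [-3.141, 0.0, 1.391]
contact_force: [-0.4, -0.1, -0.4]
opening: 0.468
grasp_force: 0.0
```

Run:
```python
from h import *
s=monitor.sense();print(s['clock'],s['eef_pos'],s['tcp_rot'])
cv2.imwrite("pics/w1.png",imaging.grab_frame("wrist")[:,:,::-1])
delta(13,-137,112,8)
```

```text
1.85 [ 506.26790328 -166.2356817   214.76056432] [-3.14128766e+00  2.95424912e-04  1.39124026e+00]
pos [0.055 0.006 2.056] rot [ 0.    1.34 -0.04]
```

View pics/w1.png

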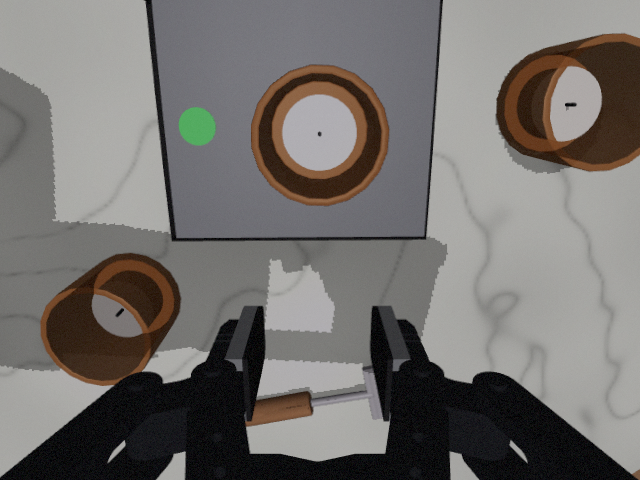

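The wrist view has the votive rim centred at (320,135) and the green spot at (197,126). Below them the fingertips stand clear, behind the lid edge.

Run:
```python
from h import *
p=cast("wrist",[[320,135],[251,135],[389,135]],160);print('rim',[w2c(q) for q in p])
print('green',w2c(cast("wrist",[[197,126]],100)[0]))
print('lid edge corners',[w2c(q) for q in cast("wrist",[[174,239],[426,237]],100)])
```

```text
rim [array([ 14.9, -73.2]), array([-16.6, -73. ]), array([ 46.4, -73.2])]
green [-57.7 -71.4]
lid edge corners [array([ -78.9, -141.6]), array([  82.9, -141. ])]
```

Emit:
drive_tool --plan '[{"x":0,"y":0.02,"z":0.5,"ax":0,"ay":0.4,"az":0,"hand":40},{"x":0,"y":0.03,"z":1.0,"ax":0,"ay":0.8,"az":0,"hand":40},{"x":0,"y":0.03,"z":1.5,"ax":0,"ay":1.33,"az":0,"hand":40},{"x":0,"y":0.03,"z":1.9,"ax":0,"ay":1.33,"az":0,"hand":40},{"x":0,"y":0.03,"z":2.1,"ax":0,"ay":1.33,"az":0,"hand":40},{"x":0,"y":0.03,"z":2.1,"ax":0,"ay":1.33,"az":0,"hand":40}]'

```text
clock: 2.5
eef_pos: [506.8, -167.0, 108.9]
tcp_rot: [-3.139, -0.139, 1.388]
contact_force: [-0.6, 0.0, -0.1]
opening: 0.472
grasp_force: 0.0
```

Run:
```python
from h import *
s=monitor.sense();print(s['eef_pos'],s['tcp_rot'],w2c(s['eef_pos']),s['contact_force'])
delta(14.5,-112,110,8)
delta(14.5,28,110,8)
```

```text
[ 506.75249968 -167.04589131  108.86150556] [-3.13943445 -0.13947842  1.38846565] [  13.5 -139.9] [-0.63002214  0.01774214 -0.12822745]
pos [0.556 0.016 0.055] rot [-0.01  0.   -0.06]
pos [3.329 0.    0.444] rot [-0.01  0.   -0.06]
```

Emit:
drive_tool --plan '[{"x":0.12,"y":0.01,"z":0.01,"ax":0,"ay":0,"az":0,"hand":40},{"x":0.24,"y":0.01,"z":0.02,"ax":0,"ay":0,"az":0,"hand":40},{"x":0.36,"y":0.015,"z":0.03,"ax":0,"ay":0,"az":0,"hand":40},{"x":0.48,"y":0.015,"z":0.045,"ax":0,"ay":0,"az":0,"hand":40},{"x":0.6,"y":0.015,"z":0.06,"ax":0,"ay":0,"az":0,"hand":40},{"x":0.7,"y":0.015,"z":0.075,"ax":0,"ay":0,"az":0,"hand":40},{"x":0.8,"y":0.015,"z":0.09,"ax":0,"ay":0,"az":0,"hand":40},{"x":0.9,"y":0.015,"z":0.1,"ax":0,"ay":0,"az":0,"hand":40}]'

```text
clock: 3.3
eef_pos: [516.9, -121.9, 111.1]
tcp_rot: [3.141, -0.139, 1.39]
contact_force: [-0.0, -2.0, 0.1]
opening: 0.467
grasp_force: 0.9
```

Run:
```python
from h import *
s=monitor.sense();print(s['eef_pos'],w2c(s['eef_pos']),s['contact_force'])
cv2.imwrite("pics/w2.png",imaging.grab_frame("wrist")[:,:,::-1])
delta(14.5,28,110,8)
```

```text
[ 516.93409929 -121.88407131  111.12923109] [ 15.6 -93.6] [-0.02746518 -1.99350932  0.0562496 ]
pos [ 2.393 -0.032  0.36 ] rot [ 0.01  0.   -0.04]
```

View pics/w2.png

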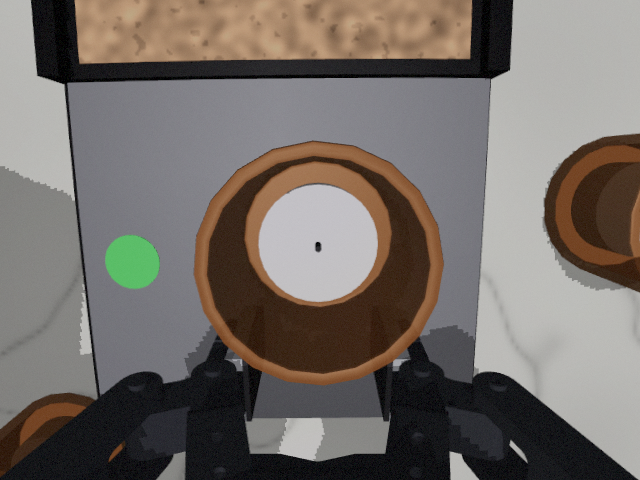

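The wrist view shows the votive cradled upright between the fingers, with its rim centred at about (318,262). It is sliding, at about 2 N of push.

Emit:
drive_tool --plan '[{"x":0.1,"y":0,"z":0.015,"ax":0,"ay":0,"az":0,"hand":40},{"x":0.2,"y":0,"z":0.03,"ax":0,"ay":0,"az":0,"hand":40},{"x":0.3,"y":-0.01,"z":0.045,"ax":0,"ay":0,"az":0,"hand":40},{"x":0.4,"y":-0.01,"z":0.06,"ax":0,"ay":0,"az":0,"hand":40},{"x":0.5,"y":-0.01,"z":0.075,"ax":0,"ay":0,"az":0,"hand":40},{"x":0.6,"y":-0.01,"z":0.09,"ax":0,"ay":0,"az":0,"hand":40},{"x":0.7,"y":-0.01,"z":0.105,"ax":0,"ay":0,"az":0,"hand":40},{"x":0.8,"y":-0.01,"z":0.12,"ax":0,"ay":0,"az":0,"hand":40}]'

```text
clock: 4.15
eef_pos: [523.6, -81.9, 110.7]
tcp_rot: [3.141, -0.139, 1.39]
contact_force: [-0.3, -3.4, 2.0]
opening: 0.467
grasp_force: 1.7
```

Emit:
drive_tool --plan '[{"x":0.1,"y":0,"z":0.015,"ax":0,"ay":0,"az":0,"hand":40},{"x":0.2,"y":0,"z":0.03,"ax":0,"ay":0,"az":0,"hand":40},{"x":0.3,"y":-0.01,"z":0.045,"ax":0,"ay":0,"az":0,"hand":40},{"x":0.4,"y":-0.01,"z":0.06,"ax":0,"ay":0,"az":0,"hand":40},{"x":0.5,"y":-0.01,"z":0.075,"ax":0,"ay":0,"az":0,"hand":40},{"x":0.6,"y":-0.01,"z":0.09,"ax":0,"ay":0,"az":0,"hand":40},{"x":0.7,"y":-0.01,"z":0.105,"ax":0,"ay":0,"az":0,"hand":40},{"x":0.8,"y":-0.01,"z":0.12,"ax":0,"ay":0,"az":0,"hand":40}]'

```text
clock: 4.95
eef_pos: [530.2, -41.8, 110.2]
tcp_rot: [-3.141, -0.139, 1.39]
contact_force: [-0.1, -1.4, 0.6]
opening: 0.465
grasp_force: 1.5
```

Run:
```python
from h import *
s=monitor.sense();print(s['eef_pos'],w2c(s['eef_pos']),s['contact_force'])
cv2.imwrite("pics/w3.png",imaging.grab_frame("wrist")[:,:,::-1])
delta(14.5,28,110,8)
```

```text
[530.24020347 -41.8377072  110.15691089] [ 14.7 -12.5] [-0.13653041 -1.4442712   0.61144309]
pos [ 0.79  -0.006  0.114] rot [ 0.   -0.   -0.04]
```

View pics/w3.png

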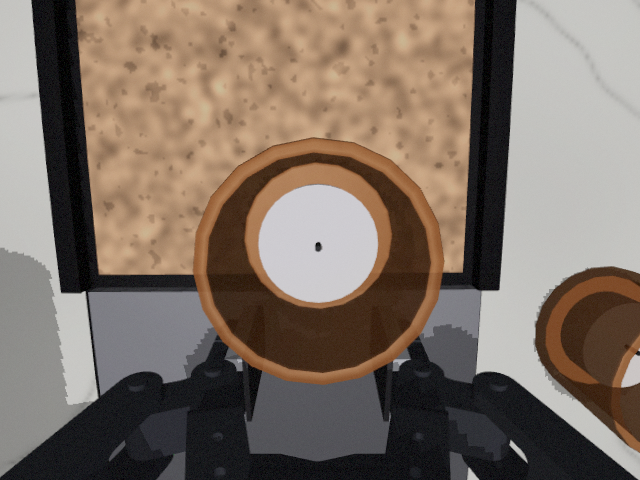

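The votive is still upright and partly over the cork, with its rim at (318,262). It needs 40 mm more.

Emit:
drive_tool --plan '[{"x":0.1,"y":0,"z":0.015,"ax":0,"ay":0,"az":0,"hand":40},{"x":0.2,"y":0,"z":0.03,"ax":0,"ay":0,"az":0,"hand":40},{"x":0.3,"y":0,"z":0.045,"ax":0,"ay":0,"az":0,"hand":40},{"x":0.4,"y":0,"z":0.06,"ax":0,"ay":0,"az":0,"hand":40},{"x":0.5,"y":0,"z":0.075,"ax":0,"ay":0,"az":0,"hand":40},{"x":0.6,"y":0,"z":0.09,"ax":0,"ay":0,"az":0,"hand":40},{"x":0.7,"y":0,"z":0.105,"ax":0,"ay":0,"az":0,"hand":40},{"x":0.78,"y":0,"z":0.115,"ax":0,"ay":0,"az":0,"hand":40}]'

```text
clock: 5.8
eef_pos: [537.5, -3.1, 110.0]
tcp_rot: [-3.142, -0.139, 1.39]
contact_force: [-0.0, -1.0, -1.1]
opening: 0.467
grasp_force: 0.6
```

Emit:
drive_tool --plan '[{"x":-0.2,"y":0,"z":-0.03,"ax":0,"ay":0,"az":0,"hand":40},{"x":-0.6,"y":0,"z":-0.2,"ax":0,"ay":0,"az":0,"hand":40},{"x":-1.0,"y":0,"z":-0.6,"ax":0,"ay":-0.3,"az":0,"hand":40},{"x":-1.3,"y":0,"z":-1.1,"ax":0,"ay":-0.8,"az":0,"hand":20},{"x":-1.6,"y":0,"z":-1.7,"ax":0,"ay":-1.33,"az":0,"hand":0},{"x":-1.6,"y":0,"z":-2.0,"ax":0,"ay":-1.33,"az":0,"hand":0},{"x":-1.6,"y":0,"z":-2.0,"ax":0,"ay":-1.33,"az":0,"hand":0}]'

```text
clock: 6.5
eef_pos: [521.9, -96.2, 200.2]
tcp_rot: [3.137, 0.0, 1.389]
contact_force: [-0.5, -0.1, 0.4]
opening: 0.001
grasp_force: 0.0
```

Run:
```python
from h import *
s=monitor.sense();print(s['eef_pos'],w2c(s['eef_pos']),s['tcp_rot'],s['contact_force'],s['opening'])
cv2.imwrite("pics/w4.png",imaging.grab_frame("wrist")[:,:,::-1])
delta(-58,-71,150)
delta(-58,-71,110)
```

```text
[521.92075737 -96.22875478 200.22121441] [ 16.  -67.5] [3.13729920e+00 9.18578280e-06 1.38943901e+00] [-0.51478711 -0.0528858   0.38090874] 0.0005240094249080117
pos [-0.083 -1.465  0.971] rot [ 0.02 -0.   -0.05]
pos [-0.084 -1.467  1.771] rot [ 0.02 -0.   -0.05]
```

View pics/w4.png

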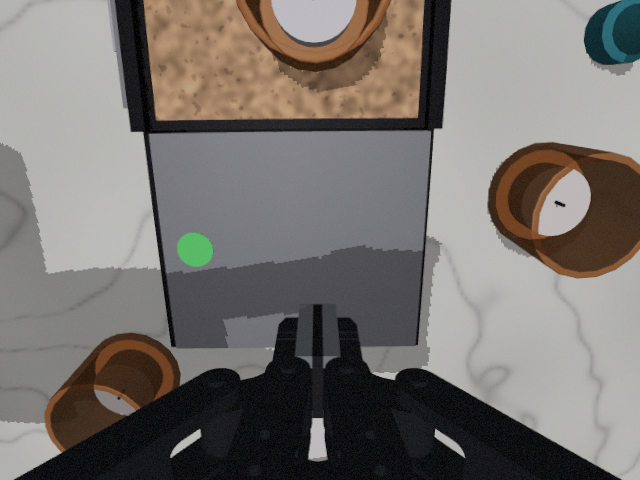

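The votive stands wholly on the cork, clear of the seam at row 125, and the fingers are shut. The green spot is at (195,250).

Emit:
drive_tool --plan '[{"x":-0.03,"y":-0.5,"z":0.1,"ax":0,"ay":0,"az":0,"hand":0},{"x":-0.06,"y":-1.0,"z":0.3,"ax":0,"ay":0,"az":0,"hand":0},{"x":-0.08,"y":-1.47,"z":0.6,"ax":0,"ay":0,"az":0,"hand":0},{"x":-0.08,"y":-1.47,"z":1.1,"ax":0,"ay":0,"az":0,"hand":0},{"x":-0.08,"y":-1.47,"z":1.5,"ax":0,"ay":0,"az":0,"hand":0},{"x":-0.08,"y":-1.47,"z":1.75,"ax":0,"ay":0,"az":0,"hand":0},{"x":-0.08,"y":-1.47,"z":1.75,"ax":0,"ay":0,"az":0,"hand":0}]'

```text
clock: 7.25
eef_pos: [445.4, -85.5, 107.9]
tcp_rot: [-3.137, -0.0, 1.39]
contact_force: [-0.1, -0.1, -0.0]
opening: -0.002
grasp_force: 0.0
```

Run:
```python
from h import *
s=monitor.sense();print(s['eef_pos'],w2c(s['eef_pos']),s['contact_force'])
delta(-58,-71,100);delta(-58,-71,95)
```

```text
[445.38113212 -85.50707532 107.94172088] [-61.2 -70.4] [-0.11445861 -0.08582993 -0.03831836]
pos [-0.012  0.065  0.159] rot [-0.05 -0.   -0.04]
pos [-0.012  0.065  0.259] rot [-0.05 -0.   -0.04]
```

Emit:
drive_tool --plan '[{"x":0,"y":0.05,"z":0.05,"ax":0,"ay":0,"az":0,"hand":0},{"x":0,"y":0.05,"z":0.1,"ax":0,"ay":0,"az":0,"hand":0},{"x":0,"y":0.05,"z":0.15,"ax":0,"ay":0,"az":0,"hand":0},{"x":0,"y":0.05,"z":0.19,"ax":0,"ay":0,"az":0,"hand":0},{"x":0,"y":0.05,"z":0.22,"ax":0,"ay":0,"az":0,"hand":0},{"x":0,"y":0.05,"z":0.25,"ax":0,"ay":0,"az":0,"hand":0},{"x":0,"y":0.05,"z":0.25,"ax":0,"ay":0,"az":0,"hand":0}]'

```text
clock: 7.95
eef_pos: [450.2, -86.4, 98.2]
tcp_rot: [3.141, -0.0, 1.39]
contact_force: [-0.9, -0.0, 3.9]
opening: 0.002
grasp_force: 2.0
```

Emit:
drive_tool --plan '[{"x":0,"y":0,"z":0.03,"ax":0,"ay":0,"az":0,"hand":0},{"x":0,"y":0,"z":0.05,"ax":0,"ay":0,"az":0,"hand":0},{"x":0,"y":0,"z":0.05,"ax":0,"ay":0,"az":0,"hand":0}]'

```text
clock: 8.25
eef_pos: [450.2, -86.4, 95.8]
tcp_rot: [3.141, -0.0, 1.39]
contact_force: [-1.2, 1.0, 5.4]
opening: 0.005
grasp_force: 2.7
```

Emit:
drive_tool --plan '[{"x":0,"y":0,"z":0.03,"ax":0,"ay":0,"az":0,"hand":0},{"x":0,"y":0,"z":0.03,"ax":0,"ay":0,"az":0,"hand":0}]'

```text
clock: 8.45
eef_pos: [450.2, -86.4, 94.3]
tcp_rot: [3.141, -0.0, 1.39]
contact_force: [-1.1, -0.1, 4.4]
opening: 0.002
grasp_force: 2.7
```

Emit:
drive_tool --plan '[{"x":0,"y":0,"z":-0.4,"ax":0,"ay":0,"az":0,"hand":0},{"x":0,"y":0,"z":-1.2,"ax":0,"ay":0,"az":0,"hand":0},{"x":0,"y":0,"z":-2.1,"ax":0,"ay":0,"az":0,"hand":0},{"x":0,"y":0,"z":-3.0,"ax":0,"ay":0,"az":0,"hand":0},{"x":0,"y":0,"z":-3.6,"ax":0,"ay":0,"az":0,"hand":0},{"x":-0.7,"y":-0.3,"z":-3.6,"ax":0,"ay":0,"az":0,"hand":0},{"x":-1.4,"y":-0.5,"z":-3.6,"ax":0,"ay":0,"az":0,"hand":0},{"x":-1.4,"y":-0.5,"z":-3.6,"ax":0,"ay":0,"az":0,"hand":0}]'

```text
clock: 9.25
eef_pos: [411.4, -153.1, 274.2]
tcp_rot: [3.141, 0.001, 1.388]
contact_force: [0.4, -0.3, -0.4]
opening: 0.0
grasp_force: 0.0
```

Run:
```python
from h import *
a=imaging.grab_frame("wrist");b=imaging.grab_frame("scene")
cv2.imwrite("pics/f.png",np.hstack([cv2.resize(a,(400,300)),b[150:450,100:500]])[:,:,::-1])
s=monitor.sense();print(s['clock'],s['contact_force'],w2c(s['eef_pos']))
```

```text
9.35 [ 0.07520188 -0.8114261   0.30108023] [ -81.9 -140.7]
```

View pics/f.png

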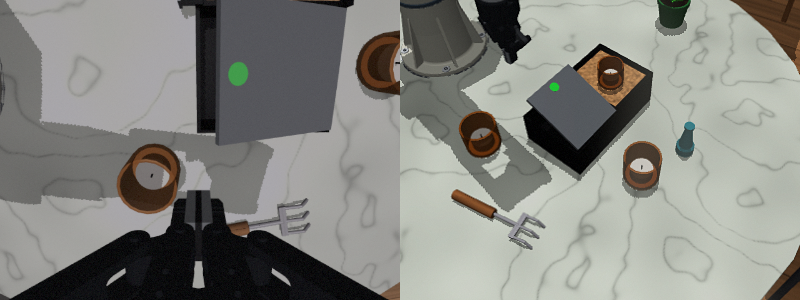

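The lid is up and ajar, with the green spot at (555,87) in the composite. The votive stands upright on the cork at (612,72), nothing else has moved, and the hand is clear.

```bash
python3 -c "
from rig import r
print(r.sign_off())"
```

```text
the job is handed in; nothing more can be done
None
```

The votive was pushed upright onto the cork deck, the lid was pressed and sprang up ajar, nothing else was moved, and the job is handed in at about 9.4 s on the clock.

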